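# Stop the serving riser rocking with a door wedge

### The job

The low wooden serving riser on the counter rocks because its near right foot is too short. With the fingertips only, push the little dark rubber door wedge, thin end first, along the counter under that foot until the riser no longer rocks when you press on that corner; do not pick up anything, do not jack the riser out of level, do not shove the riser away and leave everything else standing as it is. Finish while still pressing firmly down (about 10 N) with the fingertips on the top of the riser right above that foot.

Things in the scene. Friction and masses are not known exactly. Their poses are not given: they have to be found in the camera images.
- riser: low wooden riser (small table), loose, about 1 kg; deck 160 mm along its x by 240 mm along its y, 14 mm thick, top 62 mm above the counter. Origin at counter level below the deck's centre. Rubber feet, 22 x 22 mm, centred at x = +-60, y = +-100 mm; the one at (-60, -100), nearest the robot on its right, is too short. A tin and a bowl stand on its far part; it rests level on the other three feet
- press_spot (a point): point on the top face of the riser's deck, right above the short foot (62 mm above the counter): press here. While unwedged, a press of 2 to 5 N makes this corner dip until the foot strikes the counter
- foot_spot (a point): point below the centre of the short foot, at counter level; the foot's sides lie 11 mm from here along the riser's x and y. The foot's underside hangs 5 to 10 mm above the counter, differently each time
- wedge: dark grey rubber door wedge lying loose on the counter right of the riser, 80 mm long along its x, 40 mm wide, 0.1 kg; thin end (3 mm high) at +x, flat upright heel (19 mm high) at -x, even slope of 1 in 5; origin at the middle of its underside. The thin end points roughly at the short foot, 15 to 55 mm from it
- wedge_tip (a point): middle of the wedge's thin edge, at counter level. The wedge fills the gap when this is 10 to 35 mm past the foot's right-hand side; friction then keeps it. Pushing on after it has jammed shoves or jacks the riser
- wedge_heel (a point): middle of the wedge's heel face, 10 mm above the counter: push here
- creamer: creamer tin with blue lid, 55 mm wide and 82 mm high, standing on the far left corner of the riser; origin under its centre; to be left standing
- sugar: small glass bowl with sugar cubes, 77 mm wide, 54 mm high, standing on the riser's far edge midway; origin under its centre; to be left standing
- mug: blue mug, 96 mm high, on the counter left of the riser; origin under its centre; bystander, leave it
- white_mug: white mug upside down, 90 mm high, on the counter behind the riser; origin under its centre; bystander, leave it
- saucer: white saucer, 135 mm wide, on the counter right of the wedge; origin under its centre; bystander, leave it
- spoon: teaspoon, 132 mm long, on the counter right of the wedge; bystander, leave it
- dish_oval: round white dish, 118 mm wide, 34 mm high, on the counter to the left; origin under its centre; bystander, leave it

How it is judged:
By the outcome, as a careful person would: the job done as asked, in the order asked, and still so for the second after the job is handed in, while the arm keeps its last pose, push and grip.
It also fails if it takes over 51 s, if anything falls off the work surface, if the arm or the gripper's body presses on something with over 40 N, if the wrist force passes 120 N, or if a joint passes its speed limit or range.

### The arm

A 6-joint arm with a two-finger parallel gripper is mounted at the origin on a cart in front of the work surface, level with it; the furniture and walls round the work are solid. World frame = base frame: x ahead of the robot, y to its left, z up, the work surface at z = 0. Lengths are in m, angles in rad, forces in N, time in s.
With the tool pointing down it reaches from about 0.3 to 0.775 m from the base axis. Payload 14.6 kg.
Tool frame: the origin (TCP) lies on the centre line of the jaws, within the pads' length; the fingertips stand 19 mm ahead of it and the grasp point (between the pads) is the TCP; y points along the fingers, x is the direction in which the jaws open and shut, and the axes are right-handed (so a half turn about y gives the same grasp; the last joint's range is limited). The gripper opens to 94 mm and grips with 3 to 60 N. Pads are 16 mm wide; open, the fingers measure 119 mm over their backs; the gripper's body (75 mm by 177 mm) begins 78 mm behind the grasp point.
Start: joints at [1.272, 0.3, 1.521, -0, 1.321, -0.067], TCP at [0.126, 0.535, 0.224] pointing down, gripper open.
Joint ranges: [-3.03, 3.03], [-0.79, 2.21], [0.23, 2.52], [-1.04, 4.18], [0, 3.07], [-2.55, 2.55]. Speed limits (rad/s): [2.22, 2.22, 2.57, 3.14, 3.14, 3.14].

### API

Orientations are given as [roll, pitch, yaw] about the fixed x, y, z axes, in that order (R = Rz(yaw) Ry(pitch) Rx(roll)).
In Python, from station import ctrl, optics gives the robot as it stands.
- The arm moves only by the tool jog_arm, never from a script. Its argument "targets" is a list of rows, each a list of 3 entries, a list of its own where there are three numbers: the finger opening in cm, from 0 to 9.4, then the shift along the tool's x, y, z in cm, then the turn about the tool's y in rad. A call has 1 to 10 rows; each row is the pose to reach, as a shift and turn from the pose commanded when the call began, along the tool's axes at that moment; what a row does not reach only later rows make up. A row lasts 1/10 s, in which the tool goes at most 50 mm and 8.59 degrees, less where a joint would pass 70% of its speed; a pose out of reach is approached as far as the arm can. A call with a gripper value outside its range is refused whole. The fingers move at their own pace and stop on an object; "grip_force" is the grip in N (left out, the last holds). Time passes only in rows, so rows that repeat a pose let the fingers close. It gives the time, the measured TCP pose, the force and the opening at its end, in the units of the state.
- ctrl.get_obs(): the state, without advancing time (a new reading comes with each control period).
- optics.camera(name): name is "side" or "top" or "wrist"; returns a dict with "img" (400x640x3 uint8, red, green, blue), "range_z" (400x640 float32, m along the optical axis (not along the pixel's ray), 0 where there is no reading), "camera_matrix" (3x3 intrinsics, pixels), "world_to_cam" (4x4, takes a point from world to camera coordinates); the wrist camera has in their place "mount" (4x4, takes a point from camera to tool coordinates, whose origin is the TCP and whose axes are the tool frame's). Camera axes: x right, y up, looking along -z (the intrinsics and any distortion apply to the point x, -y, -z); pixel columns grow to the right and rows downward; lengths in m; the calibration is good to about 2 mm. A picture is of the moment at which its call begins: read the wrist's pose just before it.
- ctrl.hand_in(): hands the job in, once; it reports no verdict.
The state is a dict: "time_s": time; "qpos": joint angles; "joint_vel": joint speeds; "tau": joint torques, N m; "ee_pos": TCP position; "eef_rot": TCP orientation; "force": force on the tool from outside, world axes, zero at the start; "moment": the same for the moment, N m; "grip_width": finger opening in m.
Only numpy, scipy, OpenCV 4.12 (cv2) and the standard library are available. Lean on these libraries where they do the work, as an engineer would, in place of code of your own. Each camera call takes 0.05 s, during which the arm holds its last target. There are 200 camera calls.

## Working session

There is one attempt and no reset: what is moved stays moved. The work goes in short steps, Python scripts to look and compute and a tool call to move; the robot and the scene stay as the last step left them, time stands still between calls to the robot, and variables do not carry over. Pictures are saved under pics/ and viewed, about 8 in all and at most 12, crops included, and the job is handed in when it is done.

Besides the shell and the picture viewer there is one more tool, called in YAML: its name, and indented under it one key for each argument. jog_arm: Moves the arm, as the interface text tells. Its arguments: {"type":"object","properties":{"targets":{"type":"array","items":{"type":"array"}},"grip_force":{"type":"number"}},"required":["targets"]}

```bash
mkdir -p pics; ls
cat > h.py <<'E'
import numpy as np, cv2
from station import ctrl, optics
def cam(n):
    return optics.camera(n)
def ray(c,u,v,z):
    "pixel -> world point on plane z"
    K=c["camera_matrix"];T=np.linalg.inv(c["world_to_cam"])
    d=np.linalg.inv(K)@[u,v,1]; d=T[:3,:3]@[d[0],-d[1],-d[2]]; o=T[:3,3]
    return o+d*(z-o[2])/d[2]
def cloud(c):
    K=c["camera_matrix"];T=np.linalg.inv(c["world_to_cam"]);Z=c["range_z"]
    v,u=np.mgrid[:Z.shape[0],:Z.shape[1]]
    P=np.stack([(u-K[0,2])/K[0,0]*Z,-(v-K[1,2])/K[1,1]*Z,-Z],-1)
    P=P@T[:3,:3].T+T[:3,3]; P[Z<=0]=np.nan
    return P
E
python3 - <<'E'
from h import *
o=ctrl.get_obs();print(o)
for n in("top","side"):
    c=cam(n);cv2.imwrite(f"pics/{n}0.png",c["img"][...,::-1]);np.savez(f"{n}0.npz",**{k:v for k,v in c.items()})
    print({k:(v if np.size(v)<20 else v.shape) for k,v in c.items()})
E
```

```text
pics
{'time_s': 0.0, 'qpos': array([ 1.27241920e+00,  3.00438438e-01,  1.52163711e+00,  2.62723916e-05,
        1.32069797e+00, -6.65771374e-02]), 'joint_vel': array([-0.00014136, -0.00083847,  0.00041085,  0.00147752,  0.00185991,
        0.00135127]), 'tau': array([ 8.45207651e-04, -5.31811273e+01, -3.52728724e+01,  7.08086975e-02,
        2.44824355e-02, -6.69562291e-05]), 'ee_pos': array([0.12625828, 0.53504185, 0.22388053]), 'eef_rot': array([-1.57069238e+00,  1.17655591e-03,  1.33898989e+00]), 'force': array([-0.38591806,  0.35476233, -0.39271624]), 'moment': array([-0.03189152, -0.0085603 , -0.01138313]), 'grip_width': 0.09372099873012585}
{'img': (400, 640, 3), 'range_z': (400, 640), 'camera_matrix': array([[498.62502777,   0.        , 320.35431777],
       [  0.        , 498.62502777, 210.07666591],
       [  0.        ,   0.        ,   1.        ]]), 'world_to_cam': array([[ 0.00765212, -0.99985258,  0.01537107, -0.11254048],
       [ 0.9880681 ,  0.00992477,  0.1536975 , -0.60150372],
       [-0.15382739,  0.01401155,  0.98799839, -1.51071512],
       [ 0.        ,  0.        ,  0.        ,  1.        ]])}
{'img': (400, 640, 3), 'range_z': (400, 640), 'camera_matrix': array([[488.39226141,   0.        , 326.62697267],
       [  0.        , 488.39226141, 197.71210224],
       [  0.        ,   0.        ,   1.        ]]), 'world_to_cam': array([[-0.734788  , -0.67824531,  0.00836042,  0.3602908 ],
       [ 0.48315927, -0.514708  ,  0.7082604 , -0.36696504],
       [-0.47607112,  0.52446066,  0.70590177, -1.66102817],
       [ 0.        ,  0.        ,  0.        ,  1.        ]])}
```

View pics/top0.png

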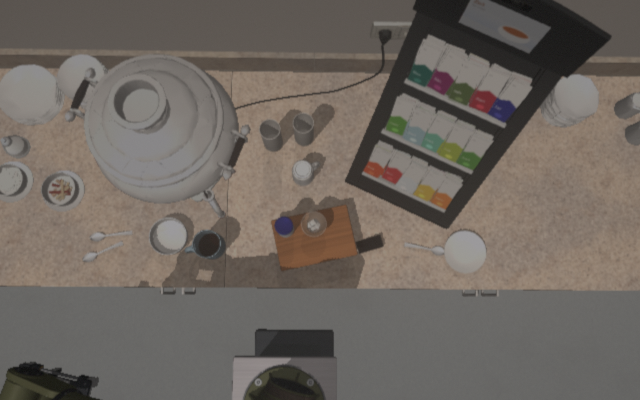

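View pics/side0.png

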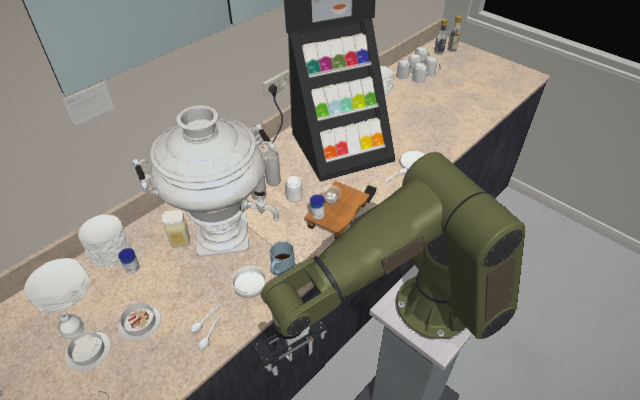

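The top view shows the riser at about (315,238), with its near right corner at about (357,255). The wedge is at about (370,243), with its heel on the right at (383,241). The spoon is at (425,248) and the saucer at (465,252). Next I'll measure with colour and depth.

```bash
cat > m.py <<'E'
from h import *
c=dict(np.load("top0.npz"));P=cloud(c);im=c["img"].astype(int)
roi=np.zeros(im.shape[:2],bool);roi[195:285,262:400]=True
hsv=cv2.cvtColor(c["img"],cv2.COLOR_RGB2HSV)
print("counter z",np.nanmedian(P[255:285,380:410,2]))
dk=roi&(im.max(-1)<60)&(np.arange(640)[None]>345)
def big(m):
    n,l,s,_=cv2.connectedComponentsWithStats(m.astype(np.uint8));k=1+np.argmax(s[1:,4]);return l==k
dk=big(dk)
q=P[dk];print("wedge px",dk.sum(),"z",np.nanpercentile(q[:,2],[2,50,98]))
r=cv2.minAreaRect(np.argwhere(dk)[:,::-1].astype(np.float32));b=cv2.boxPoints(r);print(r)
for p in b: print(p,ray(c,*p,0.01).round(4))
rz=big(roi&(abs(P[...,2]-0.062)<0.008)&(hsv[...,1]>90))
print("riser",rz.sum(),np.nanmedian(P[rz][:,2]))
pts=np.array([ray(c,u,v,.062)[:2] for v,u in np.argwhere(rz)]).astype(np.float32)
R=cv2.minAreaRect(pts);print(R);print(cv2.boxPoints(R))
e=cv2.resize(c["img"][185:295,255:415],None,fx=5,fy=5,interpolation=cv2.INTER_CUBIC)
cv2.imwrite("pics/crop0.png",np.clip(e[...,::-1]*1.6,0,255))
E
python3 m.py
```

```text
counter z 0.00016774941066843851
wedge px 267 z [-0.00100669  0.01075589  0.02195252]
((368.889892578125, 243.63304138183594), (10.919219970703125, 24.711917877197266), 73.3007583618164)
[355.4862  241.95415] [ 0.5071 -0.22    0.01  ]
[379.15594 234.85323] [ 0.5304 -0.2955  0.01  ]
[382.29358 245.31194] [ 0.4972 -0.3051  0.01  ]
[358.62384 252.41286] [ 0.474  -0.2298  0.01  ]
riser 3052 0.06177857215268445
((0.5156548619270325, -0.0875401496887207), (0.158728688955307, 0.23856082558631897), 12.600594520568848)
[[ 0.41218063  0.01155373]
 [ 0.46422347 -0.22126123]
 [ 0.61912906 -0.18663403]
 [ 0.5670862   0.04618093]][ WARN:0@1.051] global loadsave.cpp:1063 imwrite_ Unsupported depth image for selected encoder is fallbacked to CV_8U.
```

View pics/crop0.png

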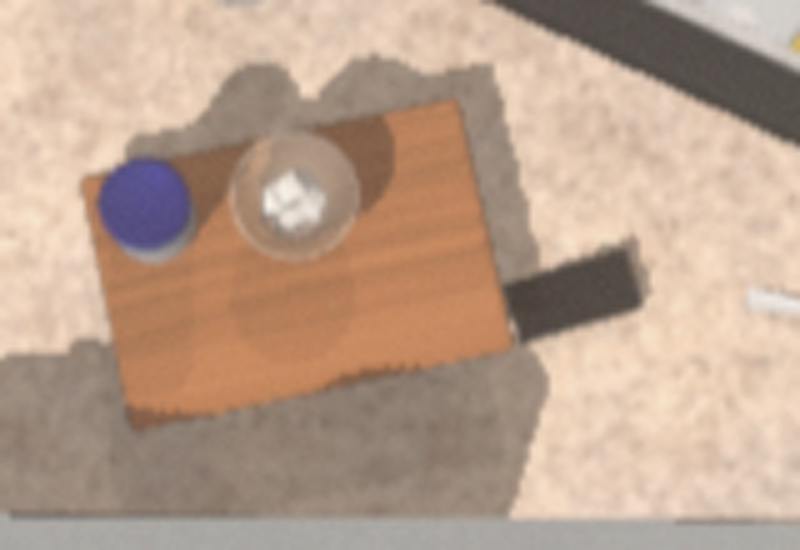

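jog_arm:
  targets:
    - [0,[-37,0,-33],0.5]
    - [0,[-37,0,-33],0.5]
    - [0,[-37,0,-33],0.5]
    - [0,[-37,0,-33],0.5]
    - [0,[-37,0,-33],0.5]
    - [0,[-37,0,-33],0.5]
    - [0,[-37,0,-33],0.5]
    - [0,[-37,0,-33],0.5]
    - [0,[-37,0,-33],0.5]
    - [0,[-75,0,-58.5],1.04]
  grip_force: 20

```text
time_s: 1.1
ee_pos: [0.3594, 0.0911, 0.2245]
eef_rot: [-1.571, -0.0, 0.689]
force: [1.1, 0.7, -0.4]
grip_width: 0.0173
```

jog_arm:
  targets:
    - [0,[0,0,0],0]

```text
time_s: 1.2
ee_pos: [0.3602, 0.0884, 0.2243]
eef_rot: [-1.571, 0.001, 0.676]
force: [0.3, 0.5, -0.1]
grip_width: 0.0095
```

jog_arm:
  targets:
    - [0,[-13.6,0,-43],0.378]
    - [0,[-13.6,0,-43],0.378]
    - [0,[-13.6,0,-43],0.378]
    - [0,[-13.6,0,-43],0.378]
    - [0,[-13.6,0,-43],0.378]
    - [0,[-13.6,0,-43],0.378]
    - [0,[-13.6,0,-43],0.378]
    - [0,[-13.6,0,-43],0.378]
    - [0,[-13.6,0,-43],0.378]
    - [0,[-13.6,0,-43],0.378]

```text
time_s: 2.2
ee_pos: [0.528, -0.3286, 0.222]
eef_rot: [-1.569, 0.002, 0.309]
force: [0.1, 1.3, -0.7]
grip_width: 0.0006
```

Run:
```python
from h import *
o=ctrl.get_obs();print(o["ee_pos"],o["eef_rot"],o["force"],o["qpos"])
c=cam("wrist");print(c["mount"].round(3),c["camera_matrix"],c.keys())
from scipy.spatial.transform import Rotation as R
T=np.eye(4);T[:3,:3]=R.from_euler("xyz",o["eef_rot"]).as_matrix();T[:3,3]=o["ee_pos"]
c["world_to_cam"]=np.linalg.inv(T@c["mount"]);np.savez("w1.npz",**c)
cv2.imwrite("pics/w1.png",c["img"][...,::-1])
P=cloud(c)
for v in range(20,400,60): print([tuple(P[v,u].round(3)) for u in range(40,640,140)])
```

```text
[ 0.52796978 -0.32864525  0.2219551 ] [-1.56886598  0.00187551  0.30899849] [ 0.14926529  1.25036656 -0.66511399] [-6.15527999e-01  4.65379713e-01  1.30009719e+00 -3.41075756e-04
  1.37878628e+00 -9.24459140e-01]
[[ 1.    -0.     0.     0.001]
 [ 0.     0.29  -0.957 -0.161]
 [ 0.     0.957  0.29   0.086]
 [ 0.     0.     0.     1.   ]] [[336.58933553   0.         317.93871079]
 [  0.         336.58933553 200.90213341]
 [  0.           0.           1.        ]] dict_keys(['img', 'range_z', 'camera_matrix', 'mount'])
[(np.float64(-0.448), np.float64(-0.287), np.float64(-0.849)), (np.float64(0.032), np.float64(-0.154), np.float64(-0.752)), (np.float64(0.484), np.float64(-0.184), np.float64(0.062)), (np.float64(0.599), np.float64(-0.148), np.float64(0.062)), (np.float64(0.744), np.float64(-0.091), np.float64(0.014))]
[(np.float64(-0.433), np.float64(-0.478), np.float64(-0.849)), (np.float64(0.027), np.float64(-0.331), np.float64(-0.85)), (np.float64(0.499), np.float64(-0.228), np.float64(0.006)), (np.float64(0.642), np.float64(-0.182), np.float64(-0.0)), (np.float64(0.783), np.float64(-0
[... 823 characters left out ...]
np.float64(-0.345), np.float64(0.093)), (np.float64(0.74), np.float64(-0.293), np.float64(0.153))]
[(np.float64(0.451), np.float64(-0.322), np.float64(0.308)), (np.float64(0.416), np.float64(-0.559), np.float64(0.014)), (np.float64(0.528), np.float64(-0.324), np.float64(0.272)), (np.float64(0.679), np.float64(-0.386), np.float64(0.129)), (np.float64(0.588), np.float64(-0.277), np.float64(0.309))]
[(np.float64(0.455), np.float64(-0.336), np.float64(0.312)), (np.float64(0.432), np.float64(-0.667), np.float64(0.001)), (np.float64(0.592), np.float64(-0.521), np.float64(0.092)), (np.float64(0.683), np.float64(-0.424), np.float64(0.158)), (np.float64(0.593), np.float64(-0.291), np.float64(0.313))]
```

View pics/w1.png

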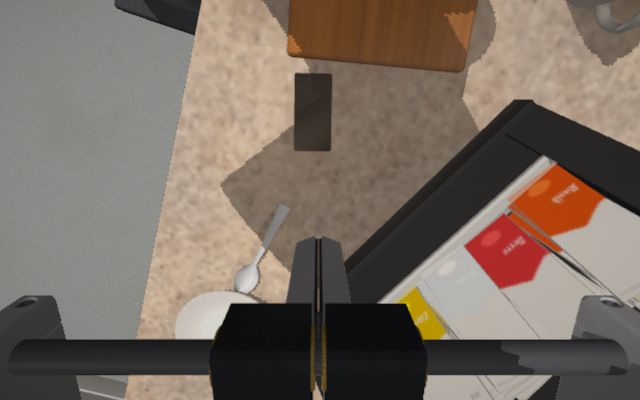

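The wrist view shows the wedge at columns 294-331 and rows 73-151, heel towards the gripper. The riser's deck edge is above it, the display stand comes in from the right, and the spoon handle is at (283,208). I'll work out the wedge points and the clearance to the stand.

Run:
```python
from h import *
c=dict(np.load("w1.npz"));P=cloud(c);im=c["img"].astype(int)
m=np.zeros((400,640),bool);m[60:165,280:345]=True
m&=(im.max(-1)<75)
n,l,s,_=cv2.connectedComponentsWithStats(m.astype(np.uint8));m=l==1+np.argmax(s[1:,4])
q=P[m];top=q[(q[:,2]>.002)&(q[:,2]<.022)]
print(m.sum(),np.percentile(top[:,2],[1,50,99]))
R=cv2.minAreaRect(top[:,:2].astype(np.float32));print(R,cv2.boxPoints(R))
# top-face slope fit
A=np.c_[top[:,:2],np.ones(len(top))];g=np.linalg.lstsq(A,top[:,2],rcond=None)[0];print("grad",g,np.degrees(np.arctan2(-g[1],-g[0])))
# deck near/right corner
d=(abs(P[...,2]-.062)<.006)&(np.arange(400)[:,None]<90);dd=P[d];
Rr=cv2.minAreaRect(dd[:,:2].astype(np.float32));print("deck part",Rr,cv2.boxPoints(Rr))
# obstacles in tool axes relative to (0.523,-0.332), axis yaw 17deg
o=np.array([.523,-.332]);a=np.radians(17);ex=np.array([np.cos(a),np.sin(a)]);ez=np.array([-ex[1],ex[0]])
v=P[(P[...,2]>.004)&(P[...,2]<.2)&(np.arange(400)[:,None]<300)];x=(v[:,:2]-o)@ex;z=(v[:,:2]-o)@ez
for lo,hi in((0,.03),(.03,.09),(.09,.2)):
    k=(z>-.05)&(z<.12)&(x>.02)&(v[:,2]>lo)&(v[:,2]<hi)&(v[:,1]>-.5)
    k&=~((v[:,2]<.07)&(z>.1));j=np.argsort(x[k])[:1]
    print(lo,hi,k.sum(),x[k][j],z[k][j],v[k][j])
k=(z<.02)&(abs(x)<.05)&(v[:,2]<.02);print("spoon-ish",z[k].max() if k.any() else None)
```

```text
2809 [0.0031554  0.01136384 0.01972604]
((0.5006899833679199, -0.2610493302345276), (0.03943297266960144, 0.07934225350618362), 17.348121643066406) [[ 0.47004136 -0.22906181]
 [ 0.4936994  -0.30479482]
 [ 0.5313386  -0.29303685]
 [ 0.50768054 -0.21730384]]
grad [ 0.05548109 -0.19354045 -0.06686669] 105.99569439137599
deck part ((0.606097936630249, -0.1588154435157776), (0.30727624893188477, 0.05609741061925888), 17.393287658691406) [[ 0.4511003  -0.17797616]
 [ 0.46786946 -0.23150852]
 [ 0.7610956  -0.13965473]
 [ 0.7443264  -0.08612236]]
0 0.03 1698 [0.08912098] [-0.04991605] [[ 0.62282086 -0.3536785   0.02331302]]
0.03 0.09 13409 [0.08935741] [-0.04974503] [[ 0.62299695 -0.35344583  0.03304405]]
0.09 0.2 16110 [0.13529708] [-0.04898584] [[ 0.66670731 -0.33928835  0.0902517 ]]
spoon-ish -0.03480777750395238
```

jog_arm:
  targets:
    - [0,[0,0,1.2],0]
    - [0,[0,5,1.2],0]
    - [0,[0,10,1.2],0]
    - [0,[0,15,1.2],0]
    - [0,[0,16.5,1.2],0]
    - [0,[0,16.5,1.2],0]
    - [0,[0,16.5,1.2],0]

```text
time_s: 2.95
ee_pos: [0.5247, -0.3138, 0.0623]
eef_rot: [-1.573, -0.002, 0.312]
force: [0.8, 0.1, -0.0]
grip_width: 0.0005
```

jog_arm:
  targets:
    - [0,[-0.7,0,-0.3],0.01]
    - [0,[-0.7,2,-0.3],0.01]
    - [0,[-0.7,3.0,-0.3],0.01]
    - [0,[-0.7,3.6,-0.3],0.01]
    - [0,[-0.7,3.6,-0.3],0.01]
    - [0,[-0.7,3.6,-0.3],0.01]
    - [0,[-0.7,3.6,-0.3],0.01]

```text
time_s: 3.65
ee_pos: [0.5182, -0.3191, 0.0242]
eef_rot: [-1.572, -0.001, 0.301]
force: [-0.2, -0.5, -0.7]
grip_width: 0.0001
```

jog_arm:
  targets:
    - [0,[0,0,0.4],0]
    - [0,[0,0,0.8],0]
    - [0,[0,0,1.1],0]
    - [0,[0,0,1.4],0]
    - [0,[0,0,1.7],0]
    - [0,[0,0,2.0],0]
    - [0,[0,0,2.3],0]
    - [0,[0,0,2.6],0]
    - [0,[0,0,2.9],0]

```text
time_s: 4.55
ee_pos: [0.5092, -0.291, 0.0235]
eef_rot: [-1.571, -0.0, 0.301]
force: [0.0, -1.2, 0.9]
grip_width: 0.0006
```

```bash
cat > look.py <<'E'
import sys
from h import *
from scipy.spatial.transform import Rotation as R
o=ctrl.get_obs();print(o["ee_pos"],o["force"].round(2))
c=cam("wrist")
T=np.eye(4);T[:3,:3]=R.from_euler("xyz",o["eef_rot"]).as_matrix();T[:3,3]=o["ee_pos"]
c["world_to_cam"]=np.linalg.inv(T@c["mount"]);np.savez(sys.argv[1]+".npz",**c)
cv2.imwrite(f"pics/{sys.argv[1]}.png",np.clip(c["img"][...,::-1]*1.5,0,255).astype(np.uint8))
E
python3 look.py w2
```

```text
[ 0.50919523 -0.29101176  0.02347366] [ 0.02 -1.22  0.94]
```

View pics/w2.png

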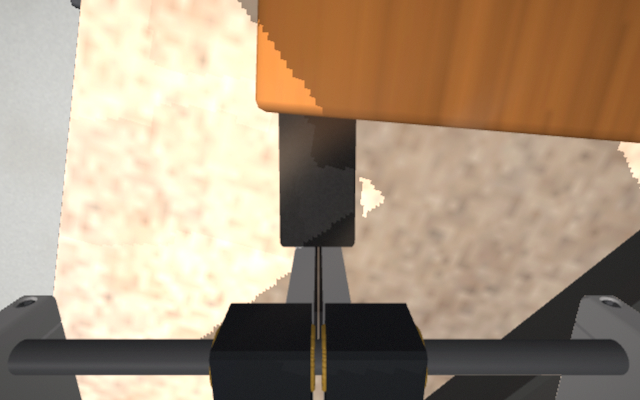

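The heel sits square against the fingertips (columns 280-355, heel at row 245). The wedge's thin end is under the deck edge, lined up with the foot.

jog_arm:
  targets:
    - [0,[0,0,0.2],0]
    - [0,[0,0,0.4],0]
    - [0,[0,0,0.6],0]
    - [0,[0,0,0.8],0]

```text
time_s: 5.0
ee_pos: [0.5068, -0.2834, 0.0234]
eef_rot: [-1.571, 0.0, 0.301]
force: [1.6, -0.3, -0.3]
grip_width: 0.0005
```

```bash
cat > deck.py <<'E'
import sys
from h import *
def meas(n):
    c=dict(np.load(n+".npz"));P=cloud(c)
    # deck plane region at the short corner in riser coords of first estimate
    a=np.radians(12.6);X=np.array([np.cos(a),np.sin(a)]);Y=np.array([-X[1],X[0]]);C=np.array([.5157,-.0875])
    v=P[np.isfinite(P[...,2])];r=np.c_[(v[:,:2]-C)@X,(v[:,:2]-C)@Y,v[:,2]]
    k=(abs(r[:,2]-.062)<.008)&(r[:,0]<0)&(r[:,1]<-.07);d=r[k]
    e=d[(d[:,0]>-.075)]
    # right edge: min y per x bin; near edge: min x per y bin
    xb=np.arange(-.07,-.0,.01);ye=[np.min(e[abs(e[:,0]-x)<.005,1]) for x in xb]
    p=np.polyfit(xb,ye,1)
    yb=np.arange(-.11,-.08,.006);xe=[np.min(d[abs(d[:,1]-y)<.003,0]) if (abs(d[:,1]-y)<.003).any() else np.nan for y in yb]
    print(n,"right edge y at x=-60:",np.polyval(p,-.06).round(4),"slope deg",np.degrees(p[0]).round(2),"near edge x:",np.round(xe,4),
     "corner z",np.median(d[(d[:,0]<-.05)&(d[:,1]<-.09),2]).round(4),"z at x~-10",np.median(d[d[:,0]>-.02,2]).round(4))
for n in sys.argv[1:]: meas(n)
E
python3 deck.py w2
```

```text
w2 right edge y at x=-60: -0.1631 slope deg 43.65 near edge x: [-0.0794 -0.0794 -0.0796 -0.0796 -0.0794] corner z 0.0624 z at x~-10 0.0624
```

jog_arm:
  targets:
    - [0,[0,0,0.1],0]
    - [0,[0,0,0.2],0]
    - [0,[0,0,0.3],0]

```text
time_s: 5.3
ee_pos: [0.5059, -0.2806, 0.0234]
eef_rot: [-1.571, 0.0, 0.301]
force: [0.2, -0.8, -0.3]
grip_width: 0.0005
```

```bash
sed -i 's/(r\[:,1\]<-.07)/(r[:,1]<-.07)\&(r[:,1]>-.13)/' deck.py; python3 look.py w3; python3 deck.py w2 w3
```

```text
[ 0.5059489  -0.28064823  0.02341946] [ 0.2  -0.78 -0.25]
w2 right edge y at x=-60: -0.1176 slope deg -0.01 near edge x: [-0.0794 -0.0794 -0.0796 -0.0796 -0.0794] corner z 0.0624 z at x~-10 0.0624
w3 right edge y at x=-60: -0.1177 slope deg 0.15 near edge x: [-0.0791 -0.0795 -0.0793 -0.0794 -0.0794] corner z 0.0623 z at x~-10 0.0624
```

jog_arm:
  targets:
    - [0,[0,0,0.1],0]
    - [0,[0,0,0.2],0]
    - [0,[0,0,0.3],0]

```text
time_s: 5.65
ee_pos: [0.5051, -0.2778, 0.0234]
eef_rot: [-1.571, 0.0, 0.301]
force: [0.8, -0.1, 1.2]
grip_width: 0.0004
```

jog_arm:
  targets:
    - [0,[0,0,0.1],0]
    - [0,[0,0,0.2],0]

```text
time_s: 5.85
ee_pos: [0.5045, -0.2759, 0.0234]
eef_rot: [-1.571, 0.0, 0.301]
force: [-0.2, -0.3, 0.5]
grip_width: 0.0005
```

```bash
python3 look.py w4; python3 deck.py w4
```

```text
[ 0.50448406 -0.27585528  0.02342858] [-0.16 -0.33  0.51]
w4 right edge y at x=-60: -0.1177 slope deg -0.03 near edge x: [-0.0794 -0.0794 -0.0796 -0.0794 -0.0794] corner z 0.0623 z at x~-10 0.0624
```

jog_arm:
  targets:
    - [0,[0,0,0.1],0]
    - [0,[0,0,0.2],0]

```text
time_s: 6.1
ee_pos: [0.5039, -0.274, 0.0235]
eef_rot: [-1.571, -0.0, 0.301]
force: [-0.7, -0.9, -0.1]
grip_width: 0.0007
```

jog_arm:
  targets:
    - [0,[0,0,0.1],0]
    - [0,[0,0,0.2],0]

```text
time_s: 6.3
ee_pos: [0.5033, -0.2721, 0.0235]
eef_rot: [-1.571, -0.0, 0.301]
force: [0.6, -1.4, -0.2]
grip_width: 0.0002
```

jog_arm:
  targets:
    - [0,[0,0,0.1],0]
    - [0,[0,0,0.2],0]

```text
time_s: 6.5
ee_pos: [0.5029, -0.2706, 0.0236]
eef_rot: [-1.572, -0.0, 0.301]
force: [0.7, -5.2, -2.0]
grip_width: 0.0006
```

jog_arm:
  targets:
    - [0,[0,0,0.1],0]

```text
time_s: 6.6
ee_pos: [0.5026, -0.2697, 0.0236]
eef_rot: [-1.572, -0.0, 0.301]
force: [1.2, -4.8, -1.7]
grip_width: 0.0004
```

```bash
python3 look.py w5; python3 deck.py w5
```

```text
[ 0.50259104 -0.26967598  0.02360904] [ 1.15 -4.8  -1.71]
w5 right edge y at x=-60: -0.1165 slope deg -0.16 near edge x: [-0.0799 -0.0796 -0.0799 -0.0796 -0.0796] corner z 0.0624 z at x~-10 0.0625
```

Contact came at about 5 N, with a deck shift of at most about 1 mm. I'll stop pushing, back off and test by pressing on the corner.

jog_arm:
  targets:
    - [0,[0,0,-0.7],0]
    - [0,[0,0,-1.5],0]
    - [0,[0,-4,-1.5],0]
    - [0,[0,-8,-1.5],0]
    - [0,[0,-8,2],0]
    - [0,[0,-8,5],0]
    - [0,[-0.1,-8,7.6],0]
    - [0,[-0.1,-8,7.6],0]
    - [0,[-0.1,-7,7.6],0]
    - [0,[-0.1,-7,7.6],0]

```text
time_s: 7.65
ee_pos: [0.4787, -0.1976, 0.092]
eef_rot: [-1.57, 0.001, 0.3]
force: [0.3, 0.1, -0.7]
grip_width: 0.0006
```

```bash
python3 look.py w6; python3 deck.py w6
```

```text
[ 0.47874494 -0.19761202  0.09203264] [ 0.32  0.1  -0.66]
w6 right edge y at x=-60: -0.1046 slope deg -12.47 near edge x: [-0.0799 -0.0798 -0.0799 -0.0798 -0.0798] corner z 0.0624 z at x~-10 0.0625
```

View pics/w6.png

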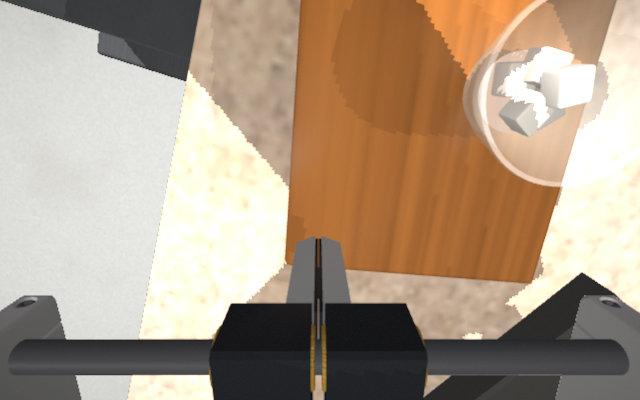

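The fingertips hang over the near right corner of the deck, about 11 mm above it, and everything on the riser stands. Now I'll press.

jog_arm:
  targets:
    - [0,[0,0.6,0],0]
    - [0,[0,0.9,0],0]
    - [0,[0,1.0,0],0]
    - [0,[0,1.1,0],0]

```text
time_s: 8.1
ee_pos: [0.479, -0.1971, 0.0823]
eef_rot: [-1.571, 0.0, 0.301]
force: [0.1, 0.0, 0.4]
grip_width: 0.0009
```

jog_arm:
  targets:
    - [0,[0,0.1,0],0]
    - [0,[0,0.1,0],0]

```text
time_s: 8.3
ee_pos: [0.479, -0.197, 0.0814]
eef_rot: [-1.571, -0.0, 0.301]
force: [0.3, -0.4, -0.0]
grip_width: 0.0005
```

jog_arm:
  targets:
    - [0,[0,0.1,0],0]
    - [0,[0,0.1,0],0]

```text
time_s: 8.5
ee_pos: [0.4791, -0.197, 0.0812]
eef_rot: [-1.571, -0.0, 0.301]
force: [-2.8, 0.9, 9.1]
grip_width: 0.0008
```

The press is stiff: 9 N with under 0.3 mm of dip. I'll trim the force a little and hold.

jog_arm:
  targets:
    - [0,[0,0.01,0],0]
    - [0,[0,0.01,0],0]
    - [0,[0,0.01,0],0]
    - [0,[0,0.01,0],0]
    - [0,[0,0.01,0],0]

```text
time_s: 9.0
ee_pos: [0.4791, -0.197, 0.0812]
eef_rot: [-1.571, -0.0, 0.301]
force: [-4.9, 2.1, 10.3]
grip_width: 0.0004
```

```bash
python3 look.py w7; sed -i 's/top0/top1/;s/crop0/crop1/' m.py
python3 - <<'E'
from h import *
f=[]
for i in range(6):
    c=cam("top" if i else "side");f.append(ctrl.get_obs()["force"])
    if i==0:cv2.imwrite("pics/s1.png",cv2.resize(c["img"][150:270,240:400,::-1],None,fx=5,fy=5))
print(np.round(f,1),ctrl.get_obs()["ee_pos"],ctrl.get_obs()["time_s"])
np.savez("top1.npz",**c)
E
python3 m.py 2>/dev/null|tail -6
```

```text
[ 0.47906269 -0.19703402  0.08116526] [-4.91  2.09 10.34]
[[-5.1  1.7 10.3]
 [-4.8  2.2 10. ]
 [-4.3  1.9 10.1]
 [-4.   2.  10.4]
 [-2.9  0.9 10.4]
 [-4.2  2.1  9.2]] [ 0.47906474 -0.19704234  0.08118132] 9.35
riser 2132 0.061681905377204416
((0.5158109664916992, -0.0861460268497467), (0.1576998084783554, 0.23688706755638123), 12.485991477966309)
[[ 0.41321838  0.01244877]
 [ 0.46443355 -0.21883567]
 [ 0.61840355 -0.18474081]
 [ 0.5671884   0.04654361]]
```

View pics/s1.png

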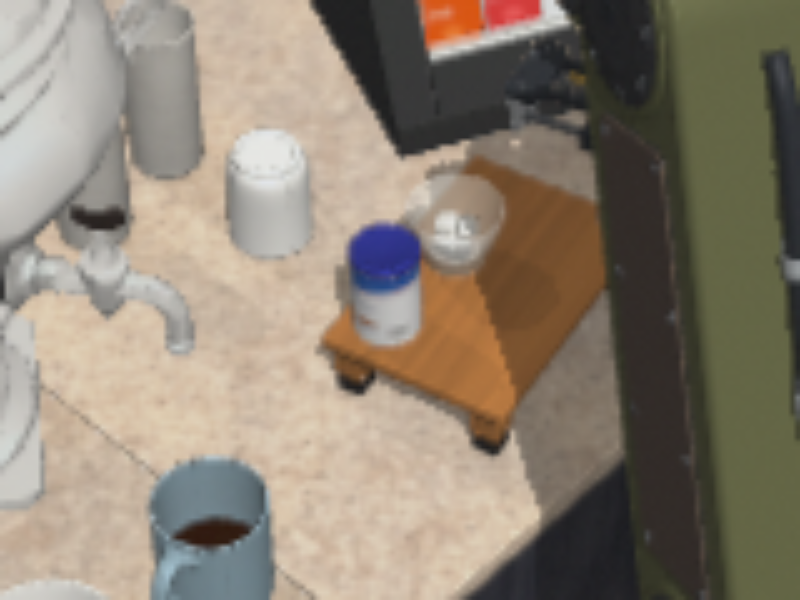

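View pics/crop1.png

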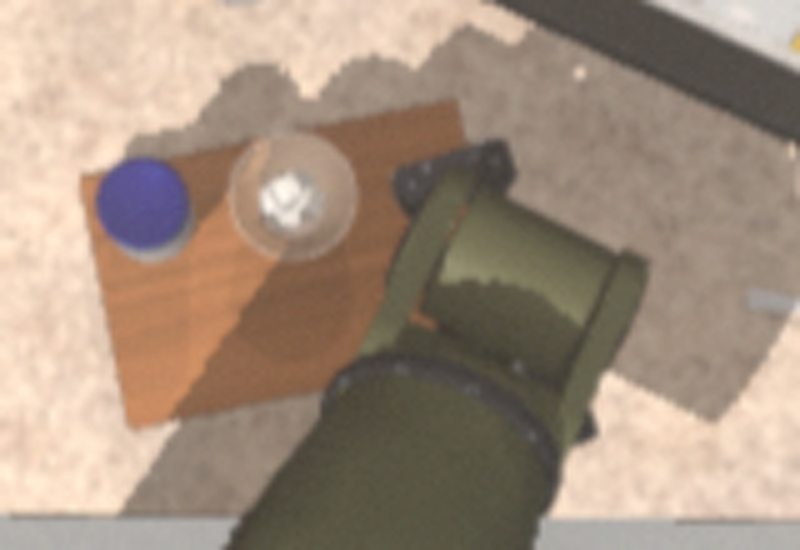

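```bash
python3 -c "
from h import *
print(ctrl.hand_in());o=ctrl.get_obs();print(o['force'],o['ee_pos'])"
```

```text
the job is handed in; nothing more can be done
None
the job is handed in; nothing more can be done
```

I pushed the wedge thin end first under the short foot with closed fingertips. I stopped when the resistance jumped from about 1 N to 5 N, with the thin edge about 22 mm past the foot's right-hand side by dead reckoning. I then backed off, pressed on the corner above the foot, and handed in at about 9.4 s while still pressing.

Last checks:
- **Rocking:** the press is stiff. The corner dipped less than 0.3 mm going from no load to about 10 N, and the down force held at 9–10 N.
- **Level and position:** the corner height stayed at 62.4 mm, so the riser was not jacked up. It shifted about 1–1.5 mm, and its heading changed by only about 0.1°.
- **Other things:** the creamer, sugar bowl and both mugs still stand in the last pictures, and I did not touch the saucer, spoon or dish. The arm hid parts of the scene, and I did not look at the saucer or the dish again.

- **Sideways load:** a sideways force of about 3–5 N came with the final press. It was not growing, so I left it.
- **Wedge not seen at the end:** the arm hid the wedge in the final views, so its final place rests on the push travel and the stiff press.
- **After hand-in:** the station allowed no reading then, so I have no force or pose from that point on.

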